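# Gather the nuts in the tote's pick-out corner

## Task

Close the clear lid of the grey parts tote while the tote stands on the table. Then pick the tote up by its black grip, clear of the table, and tilt it until all three loose nuts inside have slid together into the pick-out corner, the one under the square opening in the lid. Keep the lid shut, leave the other things on the table alone, and finish while still holding the tote tilted in the air like that: do not put it down.

Things in the scene. Friction and masses are not known exactly. Their poses are not given: they have to be found in the camera images.
- tote: open-topped grey plastic parts tote, outside 190 (x) x 116 (y) x 50 mm high, walls and floor 3 mm thick, about 0.4 kg, standing loose on the table. Origin: centre of its underside. z is up when it stands; its -x end carries the hinge of the lid, its +x half is always open. A flat bridge, 30 mm wide in x, crosses it at rim height at x = +5 mm and carries the black grip.
- handle_grip (a point): grip point of the tote's black grip: an upright slab standing on the bridge, 16 mm thick along the tote's x, 70 mm long along its y, from 50 to 100 mm above the tote's underside. The point lies in its middle, at x = +5, y = 0, 80 mm above the underside. The slab can be pinched from above across its 16 mm thickness. Site axes = tote axes.
- lid (a joint): hinge angle of the tote's clear lid (rad): 0 = shut flat on the rim, grows as it opens, pi/2 = standing straight up, up to 1.95. It starts open somewhere between 1.2 and 1.9 and stays wherever it is left, because its hinge is slightly stiff (0.025 N m, under 0.5 N at the free edge).
- lid_hinge (a point): middle of the lid's hinge line, on the rim of the tote's -x end (50 mm above the underside, tote x = -95 mm, y = 0); the hinge line runs along the tote's y. Site axes = tote axes.
- lid_edge (a point): middle of the lid's free edge, on its upper face. The lid is a clear plate, 82 mm from hinge to this edge, 112 wide, 3 thick; shut, it lies on the rim from the hinge end to the bridge, its edge 10 mm short of the black grip. A 50 x 50 mm square opening is cut out at the hinge / tote +y corner: near the hinge only the -y side is solid; the last 32 mm before the free edge are solid.
- pick_corner (a point): the pick-out corner of the tote: the inside corner at floor level where the -x (hinge) end wall meets the +y side wall, under the lid's opening (tote x = -92, y = +55, z = +3 mm).
- corner_foot (a point): the outside bottom corner of the tote below the pick-out corner (tote x = -95, y = +58, z = 0 mm); the lowest point of the tote when it is tilted toward that corner.
- nut_1_center (a point): centre of a loose steel hex nut, 26 mm across corners, 10 mm high, lying on the tote's floor. The nuts are smooth and lightly oiled: friction coefficient about 0.12 (0.09 to 0.15) against the tote and each other.
- nut_2_center (a point): centre of another nut like nut_1
- nut_3_center (a point): centre of a smaller loose steel hex nut, 20 mm across corners, 8 mm high, in the tote
- flux_tin: bystander: small round tin with a lid, diameter 56 mm, 23 mm high; origin at the centre of its underside
- insulating_tape: bystander: roll of tape lying flat, diameter 67 mm, 19 mm high; origin at the centre of its underside
- marker_pen: bystander: marker pen lying on the table, 138 mm long (along its y), 18 mm thick; origin below its middle, on the table

How it is judged:
On the way, in this order (a step that is already met when the one before it is completed fails the run):
1. the lid is shut while the tote stands level on the table (value of joint lid below 0.08 rad and height (world z) of tote below 0.01 m and angle between tote's own z axis and vertical below 0.08 rad), for 0.2 s.
2. the tote is lifted clear of the table (height (world z) of tote above 0.03 m and height (world z) of corner_foot above 0.02 m), for 0.2 s.
At the end, for the whole second after the job is handed in: Gripper still holds the tote (over 2 N), still (under 30 mm/s), origin over 50 mm and lowest corner over 20 mm above the table, tilted 0.26 to 1.1 rad, lid shut (under 0.1 rad), centres of all three nuts within 70 mm of the inside pick-out corner (value of joint lid below 0.1 rad and height (world z) of corner_foot above 0.02 m and height (world z) of tote above 0.05 m and angle between tote's own z axis and vertical between 0.26 and 1.1 rad and contact force between the fingers and tote above 2 N and linear speed of tote below 0.03 m/s and distance between each of nut_1_center, nut_2_center, nut_3_center and pick_corner below 0.07 m); the arm keeps its last pose, push and grip.
It fails at once if the tote is lifted with its lid open (height (world z) of tote above 0.03 m and value of joint lid above 0.25 rad).
It fails at once if a bystander is moved more than 30 mm (distance of any of flux_tin, insulating_tape, marker_pen from where it was at the start of the episode above 0.03 m).
It also fails if it takes over 48 s, if anything falls off the work surface, if the arm or the gripper's body presses on something with over 40 N, if the wrist force passes 120 N, or if a joint passes its speed limit or range.

## Robot

A 7-joint arm with a two-finger parallel gripper is mounted at the origin on a cart in front of the work surface, level with it; the furniture and walls round the work are solid. World frame = base frame: x ahead of the robot, y to its left, z up, the work surface at z = 0. Lengths are in m, angles in rad, forces in N, time in s.
With the tool pointing down it reaches from about 0.425 to 0.95 m from the base axis. Payload 16.7 kg.
Tool frame: the origin (TCP) lies on the mounting face of the last link; the fingertips stand 199 mm ahead of it and the grasp point (between the pads) lies 180 mm ahead of it; z points along the fingers, y is the line along which they close (so a half turn about z gives the same grasp; the last joint's range is limited). The gripper opens to 94 mm and grips with 3 to 60 N. Pads are 16 mm wide; open, the fingers measure 119 mm over their backs; the gripper's body (75 mm by 177 mm) begins 78 mm behind the grasp point.
Start: joints at [0.958, 0.426, 0.074, 1.606, -0.034, 1.111, -0.067], TCP at [0.302, -0.604, 0.405] pointing down, gripper open.
Joint ranges: [-2.85, 2.85], [-0.5, 2.14], [-1.23, 1.37], [0.21, 2.46], [-1.02, 4.16], [0.16, 2.05], [-2.73, 2.73]. Speed limits (rad/s): [1.89, 1.89, 2.39, 2.39, 3.01, 3.01, 3.01].

## Interface

Orientations are given as a unit quaternion [w, x, y, z].
In Python, from rig import bot, get_image, camera_info, ticket gives the robot as it stands.
- The arm moves only by the shell command python3 -m jog 'ROWS'. ROWS is JSON, a list of rows, each an object with "xyz": the shift along the world's x, y, z in mm, a list of three; "rotation": the turn, a rotation vector about the world's x, y, z in degrees, a list of three; "fingers": the opening in per cent of the stroke, from 0 (shut) to 100 (fully open). A call has 1 to 20 rows; each row shifts and turns the commanded pose from where the row before left it; what a row does not reach is not made up. A row lasts 1/8 s, in which the tool goes at most 62.5 mm and 10.7 degrees, less where a joint would pass 70% of its speed; a pose out of reach is approached as far as the arm can. A call with a gripper value outside its range is refused whole. The fingers move at their own pace and stop on an object; the grip force is fixed at half the most. Time passes only in rows, so rows that do not move let the fingers close. It gives the time, the measured TCP pose, the force, the opening and the grip force at its end, in the units of the state.
- bot.observe(): the state, without advancing time (a new reading comes with each control period).
- get_image(name): name is "scene" or "side" or "wrist"; returns (picture, depth): 384x512x3 uint8, blue, green, red; 384x512 float32, m along the optical axis (not along the pixel's ray), 0 where there is no reading.
- camera_info(name): a dict with "fovy" (degrees; the focal length in pixels is half the picture's height over the tangent of half this angle, whatever the lens; pixels are square), "cx", "cy" (the principal point, pixels), "k1" (the pictures are not rectified: a ray, as slopes to the right and down, at radius r is drawn at 1 + k1 r^2 times it, then the intrinsics apply), "origin" and "attitude" of the camera in the world; the wrist camera has in their place "tool_from_camera" (4x4, takes a point from camera to tool coordinates, whose origin is the TCP and whose axes are the flange's). Camera axes: x right, y up, looking along -z (the intrinsics and any distortion apply to the point x, -y, -z); pixel columns grow to the right and rows downward; lengths in m; the calibration is good to about 2 mm. A picture is of the moment at which its call begins: read the wrist's pose just before it. camera_info takes no time and is no camera call.
- ticket.job_done(): hands the job in; it is judged then, once.
The state is a dict: "clock": time; "joints": joint angles; "qd": joint speeds; "tau": joint torques, N m; "tool_pos": TCP position; "ee_rot": TCP orientation; "contact_force": force on the tool from outside, world axes, zero at the start; "wrist_torque": the same for the moment, N m; "width": finger opening in m; "gripper_force": force on a finger pad.
Only numpy, scipy, OpenCV 4.12 (cv2) and the standard library are available. Lean on these libraries where they do the work, as an engineer would, in place of code of your own. Each camera call takes 0.05 s, during which the arm holds its last target. There are 200 camera calls.

## Working session

There is one attempt and no reset: what is moved stays moved. The work goes in short steps, Python scripts to look and compute and a shell command to move; the robot and the scene stay as the last step left them, time stands still between calls to the robot, and variables do not carry over. Pictures are saved under pics/ and viewed, at most 10 in all, crops included, and the job is handed in when it is done.

```bash
mkdir -p pics
cat > h.py <<'E'
import numpy as np, cv2
from scipy.spatial.transform import Rotation as R
from rig import bot,get_image,camera_info,ticket
def pose(name):
    c=camera_info(name)
    if 'origin' in c:
        a=np.array(c['attitude'],float)
        M=a if a.shape==(3,3) else R.from_quat(a,scalar_first=True).as_matrix()
        return c,M,np.array(c['origin'])
    s=bot.observe();Rt=R.from_quat(s['ee_rot'],scalar_first=True).as_matrix();T=np.array(c['tool_from_camera'])
    return c,Rt@T[:3,:3],Rt@T[:3,3]+np.array(s['tool_pos'])
def ray(c,u,v):
    f=192/np.tan(np.radians(c['fovy'])/2)
    x=(u-c['cx'])/f;y=(v-c['cy'])/f;x0,y0=x,y
    for _ in range(20):
        k=1+c['k1']*(x*x+y*y);x,y=x0/k,y0/k
        x,y=x0/(1+c['k1']*(x*x+y*y)),y0/(1+c['k1']*(x*x+y*y))
    return np.array([x,-y,-1.0])
def at_depth(P,u,v,d):
    c,M,o=P;return o+M@ray(c,u,v)*d
def at_z(P,u,v,z):
    c,M,o=P;r=M@ray(c,u,v);return o+r*(z-o[2])/r[2]
E
python3 - <<'E'
from h import *
print(bot.observe())
for n in ['scene','side','wrist']:
    print(n,camera_info(n)); P=pose(n)
    im,d=get_image(n);cv2.imwrite(f'pics/{n}0.png',im);np.save(f'pics/{n}0.npy',d)
E
```

```text
{'clock': 0.0, 'joints': array([ 0.9574979 ,  0.42673432,  0.07383678,  1.60661896, -0.03406109,
        1.11079703, -0.06711353]), 'qd': array([ 9.70000590e-05, -2.31800663e-03, -2.02268871e-03,  3.94577482e-04,
       -1.42451376e-04,  6.44829279e-04,  1.06410214e-03]), 'tau': array([-2.43981507e-03, -9.35817075e+01,  3.66557546e+00, -4.54191005e+01,
       -4.89425473e-02,  2.04234431e-02, -2.52009187e-05]), 'tool_pos': array([ 0.3018659 , -0.6035286 ,  0.40396822]), 'ee_rot': array([-6.14884145e-04,  9.73233226e-01,  2.29818766e-01, -2.09600863e-04]), 'contact_force': array([ 0.22652627, -0.16103549,  0.1213931 ]), 'wrist_torque': array([0.03369484, 0.03456535, 0.01283945]), 'gripper_force': 0.0, 'width': 0.09402877094580754}
scene {'fovy': 51.458012113546836, 'cx': 259.3608325247711, 'cy': 187.871464208427, 'k1': 0.046105987729280144, 'origin': array([-0.03094554,  0.61780363,  0.85410815]), 'attitude': array([-0.34201786, -0.14535826,  0.37102456,  0.85102029])}
side {'fovy': 48.697306139092, 'cx': 248.01349780232653, 'cy': 194.7578585370923, 'k1': 0.04394232662609589, 'origin': array([ 0.45303034, -0.93805367,  0.95104867]), 'attitude': array([ 0.91322714,  0.40314993, -0.02364881, -0.05410229])}
wrist {'fovy': 71.91433290912781, 'cx': 261.57959606771743, 'cy': 187.52731598599485, 'k1': 0.017349283715071558, 'tool_from_camera': array([[-4.79713367e-04,  9.72543298e-01,  2.32721515e-01,
         6.87492019e-02],
       [ 9.99999788e-01,  3.63915887e-04,  5.40514303e-04,
        -3.14736913e-04],
       [ 4.40982507e-04,  2.32721725e-01, -9.72543266e-01,
         2.07024300e-02],
       [ 0.00000000e+00,  0.00000000e+00,  0.00000000e+00,
         1.00000000e+00]])}
```

View pics/scene0.png

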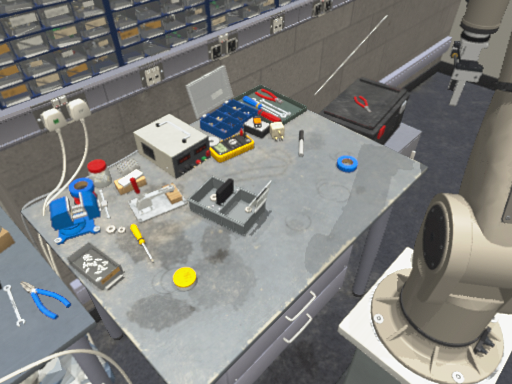

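View pics/side0.png

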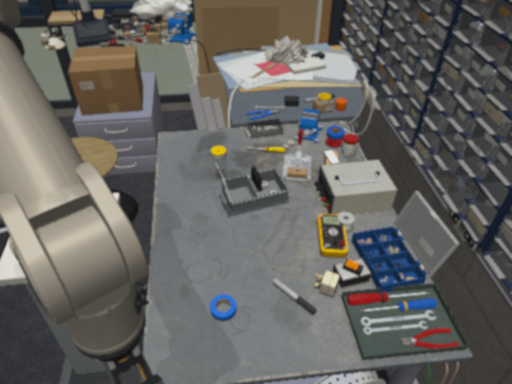

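The tote is at about (228,205) in the scene picture and (255,190) in the side picture, with its lid up at the end nearest the robot. The tin, tape and pen all stand well away from it. I'll enlarge the tote.

Run:
```python
import cv2,numpy as np
a=cv2.imread('pics/scene0.png')[165:245,175:285];b=cv2.imread('pics/side0.png')[150:220,205:305]
a=cv2.resize(a,None,fx=7,fy=7,interpolation=cv2.INTER_CUBIC);b=cv2.resize(b,None,fx=8,fy=8,interpolation=cv2.INTER_CUBIC)
cv2.imwrite('pics/sc1.png',a);cv2.imwrite('pics/sd1.png',b)
```

```text
(no output)
```

View pics/sc1.png

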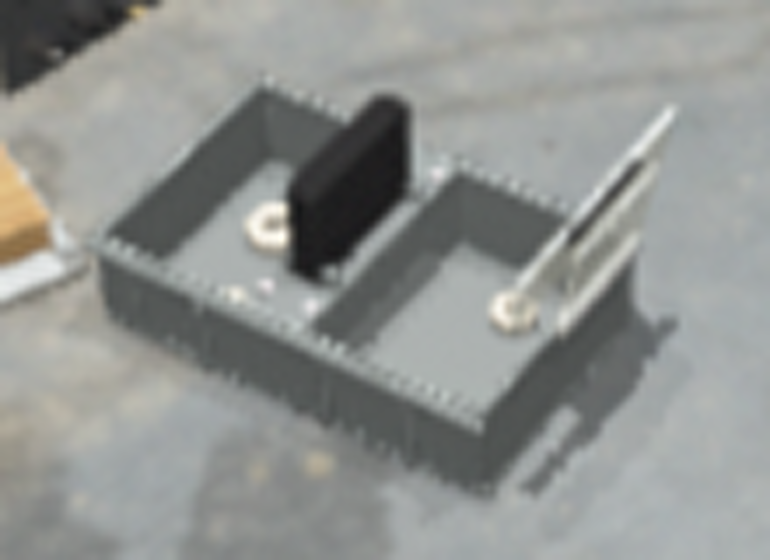

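View pics/sd1.png

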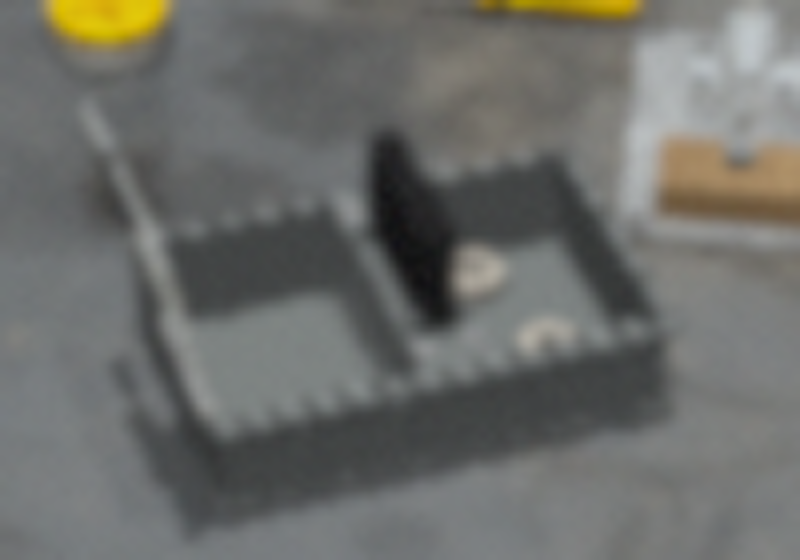

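In the scene crop the rim corners are at about (265,82), (100,245) and (485,428), and the grip's top runs from (300,185) to (395,100). One nut is in the hinge half, at (515,312). In the side crop the rim corners are at about (545,152), (660,335), (225,435) and (160,235).

Run:
```python
from h import *
P=pose('scene');Q=pose('side')
s=lambda u,v,z:at_z(P,175+u/7-.43,165+v/7-.43,z)*1000
d=lambda u,v,z:at_z(Q,205+u/8-.44,150+v/8-.44,z)*1000
np.set_printoptions(precision=0,suppress=True)
for p in [(265,82),(100,245),(485,428)]: print('sc',s(*p,.05))
for p in [(545,152),(660,335),(225,435),(160,235)]: print('sd',d(*p,.05))
print('grip',s(302,185,.1),s(400,105,.1),d(385,132,.1),d(440,215,.1))
# lid edge: triangulate corners scene(672,110) vs side (90,108)
def tri(a,b):
    ra=P[1]@ray(P[0],175+a[0]/7-.43,165+a[1]/7-.43);rb=Q[1]@ray(Q[0],205+b[0]/8-.44,150+b[1]/8-.44)
    t=np.linalg.lstsq(np.c_[ra,-rb],Q[2]-P[2],rcond=None)[0]
    A=P[2]+t[0]*ra;B=Q[2]+t[1]*rb;return (A+B)*500,np.linalg.norm(A-B)*1000
print(tri((672,110),(150,235)),tri((520,285),(90,105)))
print('byst',at_z(P,185,277,.023)*1000,at_z(P,347,164,.019)*1000,at_z(P,301,144,.01)*1000)
print('side clutter', at_z(P,157,200,0.02)*1000)
```

```text
sc [698.  53.  50.]
sc [671. 166.  50.]
sc [487. 127.  50.]
sd [667. 164.  50.]
sd [694.  44.  50.]
sd [517.   7.  50.]
sd [502. 129.  50.]
grip [596. 118. 100.] [603.  59. 100.] [594. 123. 100.] [609.  69. 100.]
(array([492.,  20., 142.]), np.float64(1.8374772953196845)) (array([476., 118., 129.]), np.float64(0.013460834238568517))
byst [490. 329.  23.] [ 455. -316.   19.] [ 640. -306.   10.]
side clutter [763. 216.  20.]
```

The tote's yaw comes out at about 12.5° and its centre at about (592,89). The hinge is near (499,69) and the lid is at about 1.75 rad, leaning toward the robot. These agree with the sizes given (diagonal 224 mm measured, 223 mm stated). I'll move behind the lid with the fingers closed.

```bash
python3 -m jog '[{"xyz":[13,53.5,0],"rotation":[0,0,6.3],"fingers":0},{"xyz":[13,53.5,0],"rotation":[0,0,6.3],"fingers":0},{"xyz":[13,53.5,0],"rotation":[0,0,6.3],"fingers":0},{"xyz":[13,53.5,0],"rotation":[0,0,6.3],"fingers":0},{"xyz":[13,53.5,0],"rotation":[0,0,6.3],"fingers":0},{"xyz":[13,53.5,0],"rotation":[0,0,6.3],"fingers":0},{"xyz":[13,53.5,0],"rotation":[0,0,6.3],"fingers":0},{"xyz":[13,53.5,0],"rotation":[0,0,6.3],"fingers":0},{"xyz":[13,53.5,0],"rotation":[0,0,6.3],"fingers":0},{"xyz":[13,53.5,0],"rotation":[0,0,6.3],"fingers":0},{"xyz":[13,53.5,0],"rotation":[0,0,6.3],"fingers":0},{"xyz":[13,53.5,0],"rotation":[0,0,6.3],"fingers":0},{"xyz":[0,0,0],"rotation":[0,0,0],"fingers":0},{"xyz":[0,0,0],"rotation":[0,0,0],"fingers":0}]'
python3 - <<'E'
from h import *
P=pose('wrist');im,d=get_image('wrist');cv2.imwrite('pics/w1.png',im);np.save('pics/w1.npy',d)
s=bot.observe();print(s['tool_pos'],R.from_quat(s['ee_rot'],scalar_first=True).as_matrix().round(3),s['joints'].round(2))
E
```

```text
clock: 1.9
tool_pos: [0.4578, 0.038, 0.4045]
ee_rot: [-0.0, 0.628, 0.778, -0.0]
contact_force: [-0.5, -0.2, 0.4]
width: 0.0004
gripper_force: 0.0
[0.45775654 0.03751636 0.4044548 ] [[-0.209  0.978 -0.001]
 [ 0.978  0.209 -0.   ]
 [-0.    -0.001 -1.   ]] [ 0.3   0.11 -0.55  2.04  0.07  1.01 -0.07]
```

View pics/w1.png

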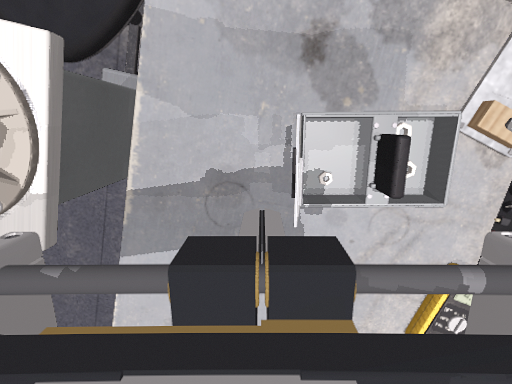

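The wrist view shows the tote lined up with the image: rim corners about (299,113), (461,111) and (446,206), with the lid edge-on at column 297. The grip's top is around (395,165), and the nuts are at (326,179), (404,130) and (411,170). I'll convert these as a check.

Run:
```python
from h import *
np.set_printoptions(precision=0,suppress=True)
P=pose('wrist')
for n,u,v,z in [('r',299,113,.05),('r',301,206,.05),('r',461,111,.05),('r',446,206,.05),('lid',296,115,.133),('lid',296,226,.133),('gr',410,135,.1),('gr',406,198,.1),('gr',389,197,.1),('nut',326,179,.008)]: print(n,at_z(P,u,v,z)*1000)
d=np.load('pics/w1.npy');pts=[]
for v in range(90,230,2):
    for u in range(270,470,2):
        if d[v,u]>0: pts.append(at_depth(P,u,v,float(d[v,u]))*1000)
p=np.array(pts)
for a,b in[(40,58),(92,104),(110,145)]:
    q=p[(p[:,2]>a)&(p[:,2]<b)]
    if len(q)>3: print(a,len(q),cv2.minAreaRect(q[:,:2].astype(np.float32)),q[:,2].max())
q=p[p[:,2]>105]; print(q[q[:,0]<530][:,:].mean(0), q.shape)
```

```text
r [486. 126.  50.]
r [517.  12.  50.]
r [676. 168.  50.]
r [702.  52.  50.]
lid [474. 119. 133.]
lid [500.  14. 133.]
gr [599. 125. 100.]
gr [618.  60. 100.]
gr [599.  57. 100.]
nut [552.  48.   8.]
40 976 ((597.8681640625, 89.84447479248047), (194.89389038085938, 120.38749694824219), 11.941009521484375) 57.99222515912972
92 260 ((553.1920166015625, 70.9046401977539), (120.97904205322266, 80.30223846435547), 15.118048667907715) 103.96241601214629
110 161 ((487.8619689941406, 66.22843170166016), (9.312963485717773, 110.38844299316406), 12.307991027832031) 131.1866195042083
[482.  63. 152.] (226, 3)
```

The centre is near (595.5,90), yaw 12.2°, and the lid edge is at z about 133. I'll descend behind the lid and sweep it shut along its arc.

```bash
python3 -m jog '[{"xyz":[0,0,-33],"rotation":[0,0,0],"fingers":0},{"xyz":[0,0,-33],"rotation":[0,0,0],"fingers":0},{"xyz":[0,0,-34],"rotation":[0,0,0],"fingers":0},{"xyz":[0,0,0],"rotation":[0,0,0],"fingers":0},{"xyz":[13,3,0],"rotation":[0,0,0],"fingers":0},{"xyz":[12,3,0],"rotation":[0,0,0],"fingers":0},{"xyz":[9,2,0],"rotation":[0,0,0],"fingers":0},{"xyz":[7,1.5,0],"rotation":[0,0,0],"fingers":0},{"xyz":[7,1.5,0],"rotation":[0,0,0],"fingers":0},{"xyz":[7,1.5,-2],"rotation":[0,0,0],"fingers":0},{"xyz":[7,1.5,-3],"rotation":[0,0,0],"fingers":0},{"xyz":[12,2.5,-8],"rotation":[0,0,0],"fingers":0},{"xyz":[9,2,-11],"rotation":[0,0,0],"fingers":0},{"xyz":[6,1,-13],"rotation":[0,0,0],"fingers":0},{"xyz":[3,0.5,-7],"rotation":[0,0,0],"fingers":0},{"xyz":[0,0,-4],"rotation":[0,0,0],"fingers":0},{"xyz":[0,0,0],"rotation":[0,0,0],"fingers":0}]'
python3 - <<'E'
from h import *
im,d=get_image('scene');cv2.imwrite('pics/s2.png',cv2.resize(im[150:250,170:300],None,fx=6,fy=6,interpolation=cv2.INTER_CUBIC))
print(bot.observe()['tool_pos'])
E
```

```text
clock: 4.08
tool_pos: [0.5497, 0.0583, 0.2565]
ee_rot: [-0.0, 0.628, 0.778, -0.0]
contact_force: [-0.1, -0.5, 0.6]
width: 0.0004
gripper_force: 0.0
[0.54979514 0.05828971 0.25677765]
```

View pics/s2.png

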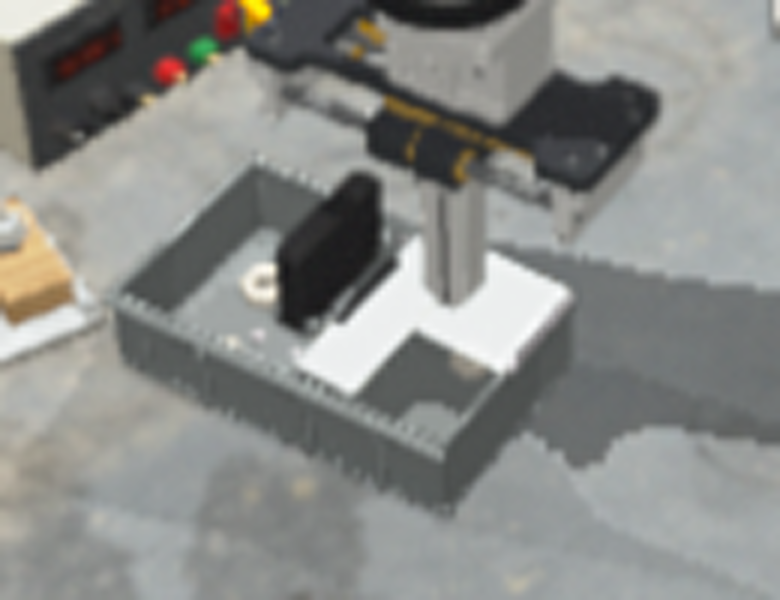

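The lid now lies almost flat, white, over the hinge half, with the fingertips on it at (455,300) and no force yet. I'll press gently and hold.

```bash
python3 -m jog '[{"xyz":[0,0,-2],"rotation":[0,0,0],"fingers":0},{"xyz":[0,0,-2],"rotation":[0,0,0],"fingers":0},{"xyz":[0,0,-1],"rotation":[0,0,0],"fingers":0},{"xyz":[0,0,0],"rotation":[0,0,0],"fingers":0}]'
```

```text
clock: 4.62
tool_pos: [0.55, 0.0584, 0.2523]
ee_rot: [0.0, 0.628, 0.778, 0.0]
contact_force: [-2.8, -0.6, 11.1]
width: 0.0005
gripper_force: 5.7
```

The fingers press the lid with 11 N at z = 53 mm, so it is shut. I'll hold briefly, rise, and look at the grip from above.

```bash
python3 -m jog '[{"xyz":[0,0,0],"rotation":[0,0,0],"fingers":0},{"xyz":[0,0,0],"rotation":[0,0,0],"fingers":0},{"xyz":[0,0,10],"rotation":[0,0,0],"fingers":0},{"xyz":[0,0,45],"rotation":[0,0,0],"fingers":0},{"xyz":[0,0,45],"rotation":[0,0,0],"fingers":50},{"xyz":[0,0,0],"rotation":[0,0,0],"fingers":50},{"xyz":[0,0,0],"rotation":[0,0,0],"fingers":50}]'
python3 - <<'E'
from h import *
np.set_printoptions(precision=0,suppress=True)
P=pose('wrist');im,d=get_image('wrist');cv2.imwrite('pics/w3.png',im)
print(bot.observe()['tool_pos'])
pts=[];
for v in range(0,250,2):
    for u in range(100,512,2):
        if d[v,u]>0: pts.append(at_depth(P,u,v,float(d[v,u]))*1000)
p=np.array(pts);p=p[(abs(p[:,0]-595)<110)&(abs(p[:,1]-90)<90)]
q=p[(p[:,2]>94)&(p[:,2]<106)];print(len(q),cv2.minAreaRect(q[:,:2].astype(np.float32)),q[:,2].mean())
q=p[(p[:,2]>45)&(p[:,2]<58)];print(len(q),cv2.minAreaRect(q[:,:2].astype(np.float32)))
E
```

```text
clock: 5.5
tool_pos: [0.5497, 0.0582, 0.3516]
ee_rot: [0.0, 0.628, 0.778, -0.0]
contact_force: [0.6, 0.3, 0.1]
width: 0.0275
gripper_force: 0.0
[1. 0. 0.]
335 ((601.3104248046875, 92.13239288330078), (15.769613265991211, 67.49638366699219), 12.53789234161377) 98.57853532493155
2344 ((597.15185546875, 90.62544250488281), (196.2529296875, 120.49993896484375), 12.105849266052246)
```

View pics/w3.png

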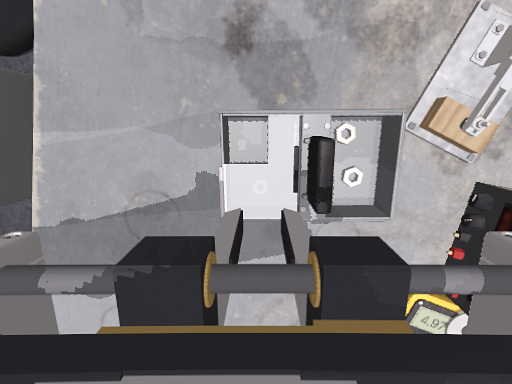

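The lid lies flat with its opening at (248,140). The grip's top measures 16 x 67 mm, centred at (601,92) and z 99, yaw about 12.3°, which matches. I'll move over it, descend and grasp.

```bash
python3 -m jog '[{"xyz":[25,17,0],"rotation":[0,0,0],"fingers":50},{"xyz":[26,17,0],"rotation":[0,0,0],"fingers":50},{"xyz":[0,0,0],"rotation":[0,0,0],"fingers":50},{"xyz":[0,0,-35],"rotation":[0,0,0],"fingers":50},{"xyz":[0,0,-35],"rotation":[0,0,0],"fingers":50},{"xyz":[0,0,-25],"rotation":[0,0,0],"fingers":50},{"xyz":[0,0,0],"rotation":[0,0,0],"fingers":50},{"xyz":[0,0,0],"rotation":[0,0,0],"fingers":0},{"xyz":[0,0,0],"rotation":[0,0,0],"fingers":0},{"xyz":[0,0,0],"rotation":[0,0,0],"fingers":0},{"xyz":[0,0,0],"rotation":[0,0,0],"fingers":0},{"xyz":[0,0,0],"rotation":[0,0,0],"fingers":0}]'
```

```text
clock: 7.05
tool_pos: [0.6009, 0.0923, 0.2572]
ee_rot: [0.0, 0.628, 0.778, -0.0]
contact_force: [-3.0, -1.7, 6.5]
width: 0.0155
gripper_force: 30.0
```

The fingers hold the slab at 15.5 mm with 30 N. I'll lift.

```bash
python3 -m jog '[{"xyz":[0,0,8],"rotation":[0,0,0],"fingers":0},{"xyz":[0,0,15],"rotation":[0,0,0],"fingers":0},{"xyz":[0,0,25],"rotation":[0,0,0],"fingers":0},{"xyz":[0,0,25],"rotation":[0,0,0],"fingers":0},{"xyz":[0,0,25],"rotation":[0,0,0],"fingers":0},{"xyz":[0,0,25],"rotation":[0,0,0],"fingers":0},{"xyz":[0,0,20],"rotation":[0,0,0],"fingers":0},{"xyz":[0,0,10],"rotation":[0,0,0],"fingers":0},{"xyz":[0,0,0],"rotation":[0,0,0],"fingers":0},{"xyz":[0,0,0],"rotation":[0,0,0],"fingers":0}]'
```

```text
clock: 8.3
tool_pos: [0.6007, 0.0922, 0.4088]
ee_rot: [-0.0, 0.628, 0.778, -0.0]
contact_force: [0.4, -0.7, -6.4]
width: 0.0162
gripper_force: 30.0
```

The tote is lifted about 150 mm and holds its 6.4 N weight. I'll tilt it toward the pick-out corner, turning about the grip.

```bash
python3 -m jog '[{"xyz":[-9,5,-1],"rotation":[-1.5,-2.9,0],"fingers":0},{"xyz":[-9,5,-1],"rotation":[-1.5,-2.9,0],"fingers":0},{"xyz":[-9,5,-2],"rotation":[-1.5,-2.9,0],"fingers":0},{"xyz":[-9,5,-2],"rotation":[-1.5,-2.9,0],"fingers":0},{"xyz":[-9,5,-2],"rotation":[-1.5,-2.9,0],"fingers":0},{"xyz":[-9,4,-3],"rotation":[-1.5,-2.9,0],"fingers":0},{"xyz":[-9,4,-3],"rotation":[-1.5,-2.9,0],"fingers":0},{"xyz":[-8,4,-3],"rotation":[-1.5,-2.9,0],"fingers":0},{"xyz":[-8,4,-4],"rotation":[-1.5,-2.9,0],"fingers":0},{"xyz":[-8,4,-4],"rotation":[-1.5,-2.9,0],"fingers":0},{"xyz":[0,0,0],"rotation":[0,0,0],"fingers":0},{"xyz":[0,0,0],"rotation":[0,0,0],"fingers":0},{"xyz":[0,0,0],"rotation":[0,0,0],"fingers":0},{"xyz":[0,0,0],"rotation":[0,0,0],"fingers":0},{"xyz":[0,0,0],"rotation":[0,0,0],"fingers":0},{"xyz":[0,0,0],"rotation":[0,0,0],"fingers":0}]'
python3 - <<'E'
from h import *
s=bot.observe();print(R.from_quat(s['ee_rot'],scalar_first=True).as_matrix().round(3))
a,_=get_image('scene');b,_=get_image('wrist')
P=pose('scene');
cv2.imwrite('pics/s4.png',np.hstack([cv2.resize(a[110:250,170:310],(400,400),interpolation=cv2.INTER_CUBIC),cv2.resize(b[:300,100:400],(400,400))]))
E
```

```text
clock: 10.3
tool_pos: [0.514, 0.1373, 0.3847]
ee_rot: [0.275, 0.603, 0.747, 0.056]
contact_force: [-0.6, 0.3, -4.9]
width: 0.0158
gripper_force: 30.0
[[-0.121  0.869  0.479]
 [ 0.931  0.267 -0.248]
 [-0.343  0.416 -0.842]]
```

View pics/s4.png

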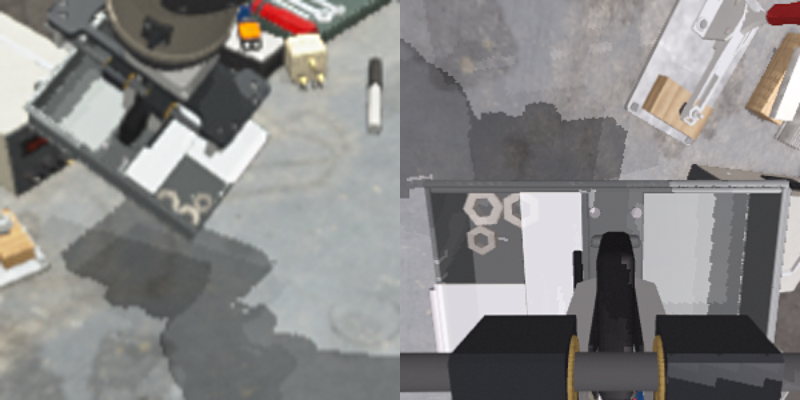

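All three nuts show in the lid's opening and the lid is flat. In the wrist half of the picture they are at (483,210), (520,210) and (481,240). I'll check their distances to the corner.

Run:
```python
from h import *
np.set_printoptions(precision=0,suppress=True)
c=camera_info('wrist');T=np.array(c['tool_from_camera'])
def tote(x,y,h):
    r=T[:3,:3]@ray(c,100+(x-400)*.75,y*.75);o=T[:3,3];p=(o+r*((.257-h)-o[2])/r[2])*1000
    return np.array([p[1]+5,p[0],h*1000])
for n,x,y,h in [('rim -x+y',427,183,.05),('rim +x+y',788,183,.05),('n',483,210,.008),('n',520,210,.008),('n',481,240,.007)]:
    t=tote(x,y,h);print(n,t,np.linalg.norm(t-[-92,55,3]))
```

```text
rim -x+y [-91.  59.  50.] 47.204085065768155
rim +x+y [95. 59. 50.] 192.95515669290018
n [-79.  40.   8.] 19.994362383273053
n [-56.  40.   8.] 39.53420531195015
n [-83.  20.   7.] 36.119238035411016
```

The nuts are 20, 40 and 36 mm from the corner (limit 70). The rim is where it should be, so the tote has not slipped. The tilt is 0.57 rad and the lowest corner is about 100 mm up. I'll hand it in.

```bash
python3 -c "
from rig import bot,ticket
s=bot.observe();print(abs(s['qd']).max(),s['gripper_force']);print(ticket.job_done())"
```

```text
0.0018592720610708473 29.99888777732849
the job is handed in; nothing more can be done
None
```

I shut the lid and lifted the tote; it was handed in held still at a 0.57 rad tilt, lid shut and all three nuts within about 40 mm of the pick-out corner, though no verdict came back.

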